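Shake washed keycaps out over a drying tray

ROBOT

A 7-joint arm with a two-finger parallel gripper is mounted at the origin on the work surface. World frame = base frame: x ahead of the robot, y to its left, z up, the work surface at z = 0. Lengths are in mm, angles in rad, forces in N, time in s.
With the tool pointing down it reaches from about 425 to 925 mm from the base axis. Payload 6.8 kg.
Tool frame: the origin (TCP) lies midway between the tips of the shut fingers; the grasp point (between the pads) lies 19 mm behind it (r.pinch_z is the distance from the TCP to the grasp point, in mm); z points along the fingers, y is the line along which they close (so a half turn about z gives the same grasp; the last joint's range is limited). The gripper opens to 85 mm and grips with 20 to 120 N. Pads are 22 mm wide; open, the fingers measure 114 mm over their backs; the gripper's body (76 mm by 85 mm) begins 54 mm behind the grasp point. The pads swing forward as they close: fully open they stand 13 mm farther back than shut.
Start: joints at [-1.213, 0.477, 0.022, 1.555, -0.011, 1.109, -0.083], TCP at [303.167, 603.106, 231.308] pointing down, gripper open.
Joint ranges: [-2.96, 2.96], [-0.34, 2.1], [-1.41, 1.46], [0.24, 2.44], [-1.37, 4.51], [0.17, 1.92], [-2.96, 2.96]. Speed limits (rad/s): [2.39, 2.39, 3.14, 3.14, 3.14, 3.14, 3.14].

INTERFACE

Orientations are given as a rotation vector (axis times angle).
In Python, from bench import r gives the robot as it stands. The module is installed in compiled form; this text tells all that it offers.
- The arm moves only by the tool jog_arm, never from a script. Its argument "steps" is a list of rows, each a list of 3 entries, a list of its own where there are three numbers: the shift along the tool's x, y, z in units of 0.3 m (1.0 is 0.3 m), then the turn, a rotation vector about the tool's x, y, z in units of 360 degrees (1.0 is 360 degrees), then the closure, from 0 (fully open) to 1 (shut). A call has exactly 5 rows; each row shifts and turns the commanded pose from where the row before left it, along the tool's axes as they then stand; what a row does not reach is not made up. A row lasts 1/10 s, in which the tool goes at most 50 mm and 8.59 degrees, less where a joint would pass 70% of its speed; a pose out of reach is approached as far as the arm can. A call with a number of a shift or a turn outside -1 to 1 is refused whole. A call with a gripper value outside its range is refused whole. The fingers move at their own pace and stop on an object; "squeeze" is the grip in N (left out, the last holds). Time passes only in rows, so rows that do not move let the fingers close, or fill a call up. It gives the time, the measured TCP pose, the force, the opening and the grip force at its end, in the units of the state.
- r.get_state(): the state, without advancing time (a new reading comes with each control period).
- r.get_image(name): name is "side" or "top"; returns a dict with "frame" (420x560x3 uint8, blue, green, red), "depth" (420x560 float32, mm along the optical axis (not along the pixel's ray), 0 where there is no reading), "fovy" (degrees; the focal length in pixels is half the picture's height over the tangent of half this angle, whatever the lens; pixels are square), "cx", "cy" (the principal point, pixels), "world_to_cam" (4x4, takes a point from world to camera coordinates). Camera axes: x right, y up, looking along -z (the intrinsics and any distortion apply to the point x, -y, -z); pixel columns grow to the right and rows downward; lengths in mm; the calibration is good to about 2 mm. A picture is of the moment at which its call begins.
- r.hand_in(): hands the job in; it is judged then, once.
The state is a dict: "time_s": time; "q": joint angles; "joint_vel": joint speeds; "tau": joint torques, N m; "tcp_pos": TCP position; "ee_rot": TCP orientation; "force": force on the tool from outside, world axes, zero at the start; "torque": the same for the moment, N m; "finger_gap": finger opening in mm; "finger_force": force on a finger pad.
Only numpy, scipy, OpenCV 4.12 (cv2) and the standard library are available. Lean on these libraries where they do the work, as an engineer would, in place of code of your own. Each camera call takes 0.05 s, during which the arm holds its last target. There are 200 camera calls.

TASK

Take the shaker by its grip and shake the nine washed keycaps out of it evenly over the drying tray: all of them in the tray, with at least two in each of its three bays, and without touching the keycaps with the fingers. Then stand the empty shaker upright back in the middle of its cork mat. Do not disturb the bottle, the jar, the spray bottle or the laptop.

Things in the scene. Friction and masses are not known exactly. Their poses are not given: they have to be found in the camera images.
- tray: Fixed white drying tray, 300 x 160 mm outside. Origin: centre of its underside; x along its length, z up. Floor 4 mm thick; walls 4 mm thick, 26 mm high. Two ribs across it (4 mm thick, tops 16 mm above the bench, at x = -49 and +49 mm) part it into three equal bays in a row, centred at x = -98, 0 and +98 mm, each 152 mm across.
- mat: Thin cork mat, fixed on the bench, 200 x 120 x 4 mm. Origin: centre of its underside; x along its length. The shaker stands on it at the start and goes back on it.
- shaker: Open-topped aluminium hand shaker, 0.3 kg, nine loose keycaps in it in one layer. Origin: underside, on its centre line; x towards its mouth, z up. Back at x = -80, mouth at +70 mm; 56 mm wide, 48 mm inside. Floor and walls 4 mm thick; walls 40 mm high, 26 mm beyond x = 46 mm. A bridge over its middle (40 to 44 mm above the underside) carries the grip rib.
- grip (a point): Middle of the shaker's grip, an upright black rib 14 mm thick (y), 60 mm long (x), from 44 to 90 mm above the shaker's underside. This point: shaker x = -5, y = 0, z = 70 mm. Axes as the shaker's.
- mouth (a point): Middle of the shaker's mouth, at the front end of its floor (shaker x = +70, y = 0, z = 4 mm). It is the chute's full 48 mm width, open above and in front, no sill: keycaps creep out, one or two at a time, when the mouth is tipped down and the shaker is shaken along its length; tipped steeply, they all slide out at once. Axes as the shaker's.
- cap0: One of nine alike grey plastic keycaps: 20 x 20 mm base, 15 x 15 mm top, 12 mm high, 10 g. Origin: centre of its base; z points to its smaller top. They slide on the shaker's bare floor when it is tipped some 25 to 36 degrees (friction varies), sooner if it is shaken.
- cap1: One of nine alike grey plastic keycaps: 20 x 20 mm base, 15 x 15 mm top, 12 mm high, 10 g. Origin: centre of its base; z points to its smaller top. They slide on the shaker's bare floor when it is tipped some 25 to 36 degrees (friction varies), sooner if it is shaken.
- cap2: One of nine alike grey plastic keycaps: 20 x 20 mm base, 15 x 15 mm top, 12 mm high, 10 g. Origin: centre of its base; z points to its smaller top. They slide on the shaker's bare floor when it is tipped some 25 to 36 degrees (friction varies), sooner if it is shaken.
- cap3: One of nine alike grey plastic keycaps: 20 x 20 mm base, 15 x 15 mm top, 12 mm high, 10 g. Origin: centre of its base; z points to its smaller top. They slide on the shaker's bare floor when it is tipped some 25 to 36 degrees (friction varies), sooner if it is shaken.
- cap4: One of nine alike grey plastic keycaps: 20 x 20 mm base, 15 x 15 mm top, 12 mm high, 10 g. Origin: centre of its base; z points to its smaller top. They slide on the shaker's bare floor when it is tipped some 25 to 36 degrees (friction varies), sooner if it is shaken.
- cap5: One of nine alike grey plastic keycaps: 20 x 20 mm base, 15 x 15 mm top, 12 mm high, 10 g. Origin: centre of its base; z points to its smaller top. They slide on the shaker's bare floor when it is tipped some 25 to 36 degrees (friction varies), sooner if it is shaken.
- cap6: One of nine alike grey plastic keycaps: 20 x 20 mm base, 15 x 15 mm top, 12 mm high, 10 g. Origin: centre of its base; z points to its smaller top. They slide on the shaker's bare floor when it is tipped some 25 to 36 degrees (friction varies), sooner if it is shaken.
- cap7: One of nine alike grey plastic keycaps: 20 x 20 mm base, 15 x 15 mm top, 12 mm high, 10 g. Origin: centre of its base; z points to its smaller top. They slide on the shaker's bare floor when it is tipped some 25 to 36 degrees (friction varies), sooner if it is shaken.
- cap8: One of nine alike grey plastic keycaps: 20 x 20 mm base, 15 x 15 mm top, 12 mm high, 10 g. Origin: centre of its base; z points to its smaller top. They slide on the shaker's bare floor when it is tipped some 25 to 36 degrees (friction varies), sooner if it is shaken.
- solvent: Bystander: white plastic bottle, 60 mm across, 170 mm high. Origin: centre of its underside.
- tub: Bystander: white plastic jar with lid, 84 mm across, 150 mm high. Origin: centre of its underside.
- spray: Bystander: spray bottle, 72 mm across, 178 mm high, orange spray head reaching 46 mm to its -x. Origin: centre of its underside.
- laptop: Bystander: closed laptop, 300 (x) x 210 x 20 mm. Origin: centre of its underside.
Mind the look-alikes: they are no part of the job. Leave any purple, red or turquoise look-alike of the shaker alone.

How it is judged (in metres and radians):
On the way:
1. the shaker is lifted clear of its mat (by 40 mm or more) with all nine keycaps still in it (height (world z) of shaker above 0.044 m and x of cap0 in the frame of shaker between -0.08 and 0.08 m and y of cap0 in the frame of shaker between -0.028 and 0.028 m and z of cap0 in the frame of shaker between 0 and 0.04 m and x of cap1 in the frame of shaker between -0.08 and 0.08 m and y of cap1 in the frame of shaker between -0.028 and 0.028 m and z of cap1 in the frame of shaker between 0 and 0.04 m and x of cap2 in the frame of shaker between -0.08 and 0.08 m and y of cap2 in the frame of shaker between -0.028 and 0.028 m and z of cap2 in the frame of shaker between 0 and 0.04 m and x of cap3 in the frame of shaker between -0.08 and 0.08 m and y of cap3 in the frame of shaker between -0.028 and 0.028 m and z of cap3 in the frame of shaker between 0 and 0.04 m and x of cap4 in the frame of shaker between -0.08 and 0.08 m and y of cap4 in the frame of shaker between -0.028 and 0.028 m and z of cap4 in the frame of shaker between 0 and 0.04 m and x of cap5 in the frame of shaker between -0.08 and 0.08 m and y of cap5 in the frame of shaker between -0.028 and 0.028 m and z of cap5 in the frame of shaker between 0 and 0.04 m and x of cap6 in the frame of shaker between -0.08 and 0.08 m and y of cap6 in the frame of shaker between -0.028 and 0.028 m and z of cap6 in the frame of shaker between 0 and 0.04 m and x of cap7 in the frame of shaker between -0.08 and 0.08 m and y of cap7 in the frame of shaker between -0.028 and 0.028 m and z of cap7 in the frame of shaker between 0 and 0.04 m and x of cap8 in the frame of shaker between -0.08 and 0.08 m and y of cap8 in the frame of shaker between -0.028 and 0.028 m and z of cap8 in the frame of shaker between 0 and 0.04 m), for 0.2 s.
At the end, for the whole second after the job is handed in: All nine keycaps rest in the tray, two or more in each bay (by their centres; mid-rib is the border); the shaker stands released and upright (within 3 degrees) on the mat, origin within 45 mm of the mat's centre; the bottle, jar, spray bottle and laptop stand within 20 mm of their starts (x of cap0 in the frame of tray between -0.15 and 0.15 m and y of cap0 in the frame of tray between -0.08 and 0.08 m and z of each of cap0, cap1, cap2, cap3, cap4, cap5, cap6, cap7, cap8 in the frame of tray below 0.045 m and x of cap1 in the frame of tray between -0.15 and 0.15 m and y of cap1 in the frame of tray between -0.08 and 0.08 m and x of cap2 in the frame of tray between -0.15 and 0.15 m and y of cap2 in the frame of tray between -0.08 and 0.08 m and x of cap3 in the frame of tray between -0.15 and 0.15 m and y of cap3 in the frame of tray between -0.08 and 0.08 m and x of cap4 in the frame of tray between -0.15 and 0.15 m and y of cap4 in the frame of tray between -0.08 and 0.08 m and x of cap5 in the frame of tray between -0.15 and 0.15 m and y of cap5 in the frame of tray between -0.08 and 0.08 m and x of cap6 in the frame of tray between -0.15 and 0.15 m and y of cap6 in the frame of tray between -0.08 and 0.08 m and x of cap7 in the frame of tray between -0.15 and 0.15 m and y of cap7 in the frame of tray between -0.08 and 0.08 m and x of cap8 in the frame of tray between -0.15 and 0.15 m and y of cap8 in the frame of tray between -0.08 and 0.08 m and ((x of each of cap1, cap0 in the frame of tray below -0.049 m or x of each of cap2, cap0 in the frame of tray below -0.049 m or x of each of cap2, cap1 in the frame of tray below -0.049 m or x of each of cap3, cap0 in the frame of tray below -0.049 m or x of each of cap3, cap1 in the frame of tray below -0.049 m or x of each of cap3, cap2 in the frame of tray below -0.049 m or x of each of cap4, cap0 in the frame of tray below -0.049 m or x of each of cap4, cap1 in the frame of tray below -0.049 m or x of each of cap4, cap2 in the frame of tray below -0.049 m or x of each of cap4, cap3 in the frame of tray below -0.049 m or x of each of cap5, cap0 in the frame of tray below -0.049 m or x of each of cap5, cap1 in the frame of tray below -0.049 m or x of each of cap5, cap2 in the frame of tray below -0.049 m or x of each of cap5, cap3 in the frame of tray below -0.049 m or x of each of cap5, cap4 in the frame of tray below -0.049 m or x of each of cap6, cap0 in the frame of tray below -0.049 m or x of each of cap6, cap1 in the frame of tray below -0.049 m or x of each of cap6, cap2 in the frame of tray below -0.049 m or x of each of cap6, cap3 in the frame of tray below -0.049 m or x of each of cap6, cap4 in the frame of tray below -0.049 m or x of each of cap6, cap5 in the frame of tray below -0.049 m or x of each of cap7, cap0 in the frame of tray below -0.049 m or x of each of cap7, cap1 in the frame of tray below -0.049 m or x of each of cap7, cap2 in the frame of tray below -0.049 m) or (x of each of cap7, cap3 in the frame of tray below -0.049 m or x of each of cap7, cap4 in the frame of tray below -0.049 m or x of each of cap7, cap5 in the frame of tray below -0.049 m or x of each of cap7, cap6 in the frame of tray below -0.049 m or x of each of cap8, cap0 in the frame of tray below -0.049 m or x of each of cap8, cap1 in the frame of tray below -0.049 m or x of each of cap8, cap2 in the frame of tray below -0.049 m or x of each of cap8, cap3 in the frame of tray below -0.049 m or x of each of cap8, cap4 in the frame of tray below -0.049 m or x of each of cap8, cap5 in the frame of tray below -0.049 m or x of each of cap8, cap6 in the frame of tray below -0.049 m or x of each of cap8, cap7 in the frame of tray below -0.049 m)) and (((x of cap1 in the frame of tray between -0.049 and 0.049 m and x of cap0 in the frame of tray between -0.049 and 0.049 m) or (x of cap2 in the frame of tray between -0.049 and 0.049 m and x of cap0 in the frame of tray between -0.049 and 0.049 m) or (x of cap2 in the frame of tray between -0.049 and 0.049 m and x of cap1 in the frame of tray between -0.049 and 0.049 m) or (x of cap3 in the frame of tray between -0.049 and 0.049 m and x of cap0 in the frame of tray between -0.049 and 0.049 m) or (x of cap3 in the frame of tray between -0.049 and 0.049 m and x of cap1 in the frame of tray between -0.049 and 0.049 m) or (x of cap3 in the frame of tray between -0.049 and 0.049 m and x of cap2 in the frame of tray between -0.049 and 0.049 m) or (x of cap4 in the frame of tray between -0.049 and 0.049 m and x of cap0 in the frame of tray between -0.049 and 0.049 m) or (x of cap4 in the frame of tray between -0.049 and 0.049 m and x of cap1 in the frame of tray between -0.049 and 0.049 m) or (x of cap4 in the frame of tray between -0.049 and 0.049 m and x of cap2 in the frame of tray between -0.049 and 0.049 m) or (x of cap4 in the frame of tray between -0.049 and 0.049 m and x of cap3 in the frame of tray between -0.049 and 0.049 m) or (x of cap5 in the frame of tray between -0.049 and 0.049 m and x of cap0 in the frame of tray between -0.049 and 0.049 m) or (x of cap5 in the frame of tray between -0.049 and 0.049 m and x of cap1 in the frame of tray between -0.049 and 0.049 m) or (x of cap5 in the frame of tray between -0.049 and 0.049 m and x of cap2 in the frame of tray between -0.049 and 0.049 m) or (x of cap5 in the frame of tray between -0.049 and 0.049 m and x of cap3 in the frame of tray between -0.049 and 0.049 m) or (x of cap5 in the frame of tray between -0.049 and 0.049 m and x of cap4 in the frame of tray between -0.049 and 0.049 m) or (x of cap6 in the frame of tray between -0.049 and 0.049 m and x of cap0 in the frame of tray between -0.049 and 0.049 m) or (x of cap6 in the frame of tray between -0.049 and 0.049 m and x of cap1 in the frame of tray between -0.049 and 0.049 m) or (x of cap6 in the frame of tray between -0.049 and 0.049 m and x of cap2 in the frame of tray between -0.049 and 0.049 m) or (x of cap6 in the frame of tray between -0.049 and 0.049 m and x of cap3 in the frame of tray between -0.049 and 0.049 m) or (x of cap6 in the frame of tray between -0.049 and 0.049 m and x of cap4 in the frame of tray between -0.049 and 0.049 m) or (x of cap6 in the frame of tray between -0.049 and 0.049 m and x of cap5 in the frame of tray between -0.049 and 0.049 m) or (x of cap7 in the frame of tray between -0.049 and 0.049 m and x of cap0 in the frame of tray between -0.049 and 0.049 m) or (x of cap7 in the frame of tray between -0.049 and 0.049 m and x of cap1 in the frame of tray between -0.049 and 0.049 m) or (x of cap7 in the frame of tray between -0.049 and 0.049 m and x of cap2 in the frame of tray between -0.049 and 0.049 m)) or ((x of cap7 in the frame of tray between -0.049 and 0.049 m and x of cap3 in the frame of tray between -0.049 and 0.049 m) or (x of cap7 in the frame of tray between -0.049 and 0.049 m and x of cap4 in the frame of tray between -0.049 and 0.049 m) or (x of cap7 in the frame of tray between -0.049 and 0.049 m and x of cap5 in the frame of tray between -0.049 and 0.049 m) or (x of cap7 in the frame of tray between -0.049 and 0.049 m and x of cap6 in the frame of tray between -0.049 and 0.049 m) or (x of cap8 in the frame of tray between -0.049 and 0.049 m and x of cap0 in the frame of tray between -0.049 and 0.049 m) or (x of cap8 in the frame of tray between -0.049 and 0.049 m and x of cap1 in the frame of tray between -0.049 and 0.049 m) or (x of cap8 in the frame of tray between -0.049 and 0.049 m and x of cap2 in the frame of tray between -0.049 and 0.049 m) or (x of cap8 in the frame of tray between -0.049 and 0.049 m and x of cap3 in the frame of tray between -0.049 and 0.049 m) or (x of cap8 in the frame of tray between -0.049 and 0.049 m and x of cap4 in the frame of tray between -0.049 and 0.049 m) or (x of cap8 in the frame of tray between -0.049 and 0.049 m and x of cap5 in the frame of tray between -0.049 and 0.049 m) or (x of cap8 in the frame of tray between -0.049 and 0.049 m and x of cap6 in the frame of tray between -0.049 and 0.049 m) or (x of cap8 in the frame of tray between -0.049 and 0.049 m and x of cap7 in the frame of tray between -0.049 and 0.049 m))) and ((x of each of cap1, cap0 in the frame of tray above 0.049 m or x of each of cap2, cap0 in the frame of tray above 0.049 m or x of each of cap2, cap1 in the frame of tray above 0.049 m or x of each of cap3, cap0 in the frame of tray above 0.049 m or x of each of cap3, cap1 in the frame of tray above 0.049 m or x of each of cap3, cap2 in the frame of tray above 0.049 m or x of each of cap4, cap0 in the frame of tray above 0.049 m or x of each of cap4, cap1 in the frame of tray above 0.049 m or x of each of cap4, cap2 in the frame of tray above 0.049 m or x of each of cap4, cap3 in the frame of tray above 0.049 m or x of each of cap5, cap0 in the frame of tray above 0.049 m or x of each of cap5, cap1 in the frame of tray above 0.049 m or x of each of cap5, cap2 in the frame of tray above 0.049 m or x of each of cap5, cap3 in the frame of tray above 0.049 m or x of each of cap5, cap4 in the frame of tray above 0.049 m or x of each of cap6, cap0 in the frame of tray above 0.049 m or x of each of cap6, cap1 in the frame of tray above 0.049 m or x of each of cap6, cap2 in the frame of tray above 0.049 m or x of each of cap6, cap3 in the frame of tray above 0.049 m or x of each of cap6, cap4 in the frame of tray above 0.049 m or x of each of cap6, cap5 in the frame of tray above 0.049 m or x of each of cap7, cap0 in the frame of tray above 0.049 m or x of each of cap7, cap1 in the frame of tray above 0.049 m or x of each of cap7, cap2 in the frame of tray above 0.049 m) or (x of each of cap7, cap3 in the frame of tray above 0.049 m or x of each of cap7, cap4 in the frame of tray above 0.049 m or x of each of cap7, cap5 in the frame of tray above 0.049 m or x of each of cap7, cap6 in the frame of tray above 0.049 m or x of each of cap8, cap0 in the frame of tray above 0.049 m or x of each of cap8, cap1 in the frame of tray above 0.049 m or x of each of cap8, cap2 in the frame of tray above 0.049 m or x of each of cap8, cap3 in the frame of tray above 0.049 m or x of each of cap8, cap4 in the frame of tray above 0.049 m or x of each of cap8, cap5 in the frame of tray above 0.049 m or x of each of cap8, cap6 in the frame of tray above 0.049 m or x of each of cap8, cap7 in the frame of tray above 0.049 m)) and linear speed of each of cap0, cap1, cap2, cap3, cap4, cap5, cap6, cap7, cap8, shaker below 0.02 m/s and angle between shaker's own z axis and vertical below 0.06 rad and height (world z) of shaker below 0.01 m and horizontal distance between shaker and mat below 0.045 m and distance of each of solvent, tub, spray, laptop from where it was at the start of the episode below 0.02 m); the robot touches nothing.
It fails at once if the fingers touch a keycap (contact force between the fingers and cap0 above 0.3 N or contact force between the fingers and cap1 above 0.3 N or contact force between the fingers and cap2 above 0.3 N or contact force between the fingers and cap3 above 0.3 N or contact force between the fingers and cap4 above 0.3 N or contact force between the fingers and cap5 above 0.3 N or contact force between the fingers and cap6 above 0.3 N or contact force between the fingers and cap7 above 0.3 N or contact force between the fingers and cap8 above 0.3 N).
It fails at once if the bottle, jar, spray bottle or laptop is pushed more than 20 mm or tipped over (distance of any of solvent, tub, spray, laptop from where it was at the start of the episode above 0.02 m or angle between any of solvent, tub, spray, laptop's own z axis and vertical above 0.3 rad).
It also fails if it takes over 72 s, if anything falls off the work surface, if the arm or the gripper's body presses on something with over 40 N, if the wrist force passes 120 N, or if a joint passes its speed limit or range.

## Working session

There is one attempt and no reset: what is moved stays moved. The work goes in short steps, Python scripts to look and compute and a tool call to move; the robot and the scene stay as the last step left them, time stands still between calls to the robot, and variables do not carry over. Pictures are saved under pics/ and viewed, at most 10 in all, crops included, and the job is handed in when it is done.

Besides the shell and the picture viewer there is one more tool, called after "Request:" in YAML: its name, and indented under it one key for each argument. jog_arm: Moves the arm, as the interface text tells. Shifts and turns lie within -1 to 1; 1 stands for 0.3 m of shift or 360 degrees of turn. Its arguments: {"type":"object","properties":{"steps":{"type":"array"},"squeeze":{"type":"number"}},"required":["steps"]}

```bash
mkdir -p pics
cat > h.py <<'E'
import numpy as np,cv2
from bench import r
def cam(n):
    d=r.get_image(n); return d
def proj(d,p):
    p=np.asarray(p,float).reshape(-1,3); c=(np.c_[p,np.ones(len(p))]@np.array(d['world_to_cam']).T)[:,:3]
    f=210/np.tan(np.radians(d['fovy'])/2)
    return np.c_[d['cx']+f*c[:,0]/-c[:,2], d['cy']-f*c[:,1]/-c[:,2]]
def ray(d,uv,z):
    uv=np.asarray(uv,float).reshape(-1,2); f=210/np.tan(np.radians(d['fovy'])/2)
    v=np.c_[(uv[:,0]-d['cx'])/f,-(uv[:,1]-d['cy'])/f,-np.ones(len(uv))]
    M=np.linalg.inv(d['world_to_cam']); o=M[:3,3]; w=v@M[:3,:3].T
    return o+w*((z-o[2])/w[:,2])[:,None]
def cloud(d):
    h,w=d['depth'].shape; u,v=np.meshgrid(np.arange(w),np.arange(h)); f=210/np.tan(np.radians(d['fovy'])/2)
    z=d['depth']; c=np.dstack([(u-d['cx'])/f*z,-(v-d['cy'])/f*z,-z,np.ones_like(z)])
    return (c@np.linalg.inv(d['world_to_cam']).T)[...,:3]
E
python3 - <<'E'
from h import *
for n in('top','side'):
    d=cam(n); cv2.imwrite(f'pics/{n}0.png',d['frame']); print({k:v for k,v in d.items() if k not in('frame','depth')})
print(r.get_state(), r.pinch_z)
E
```

```text
{'fovy': 48.66096091672449, 'cx': 276.271742138369, 'cy': 207.92144116886004, 'world_to_cam': array([[ 2.69790860e-02, -9.99554607e-01,  1.27560103e-02,
        -3.92280903e+01],
       [ 9.87320104e-01,  2.86414325e-02,  1.56136739e-01,
        -5.38240955e+02],
       [-1.56432547e-01,  8.38183892e-03,  9.87653078e-01,
        -1.39434249e+03],
       [ 0.00000000e+00,  0.00000000e+00,  0.00000000e+00,
         1.00000000e+00]])}
{'fovy': 44.69359711920184, 'cx': 271.93065865113255, 'cy': 208.55983556849668, 'world_to_cam': array([[ 7.29984834e-01, -6.83140477e-01,  2.10054779e-02,
        -4.25714618e+02],
       [ 4.66860197e-01,  5.20848831e-01,  7.14673388e-01,
        -2.80422784e+02],
       [-4.99162998e-01, -5.11894113e-01,  6.99142845e-01,
        -1.15493816e+03],
       [ 0.00000000e+00,  0.00000000e+00,  0.00000000e+00,
         1.00000000e+00]])}
{'time_s': 0.1, 'q': array([-1.21310863,  0.47772685,  0.02235163,  1.55636913, -0.0114863 ,
        1.10933986, -0.08309166]), 'joint_vel': array([ 9.02548648e-04,  4.71971860e-04, -5.49115311e-04, -3.24101625e-03,
       -1.50123546e-04,  2.77625003e-05, -5.71429416e-04]), 'tau': array([ 3.20845174e-03, -5.97761893e+01,  1.61321349e+00, -2.81957334e+01,
        1.28170423e-02,  5.01875445e-03,  1.85188730e-05]), 'tcp_pos': array([302.93072481, 602.58303425, 230.4098409 ]), 'ee_rot': array([-7.24961754e-01, -3.05653693e+00,  2.66319719e-03]), 'force': array([ 0.02812672, -0.61650614, -0.4496787 ]), 'torque': array([ 0.00092422, -0.03086104,  0.00756036]), 'finger_force': 0.0, 'finger_gap': 85.1530768644884} 18.700000000000003
```

View pics/top0.png

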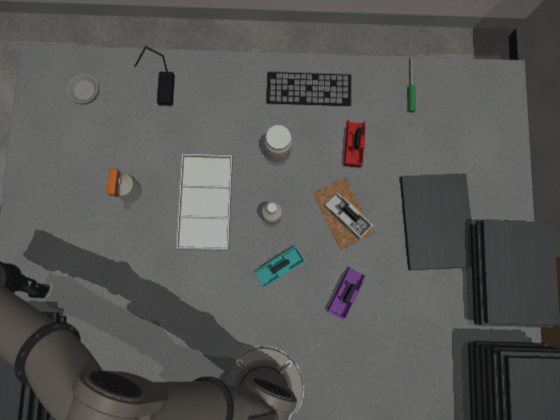

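View pics/side0.png

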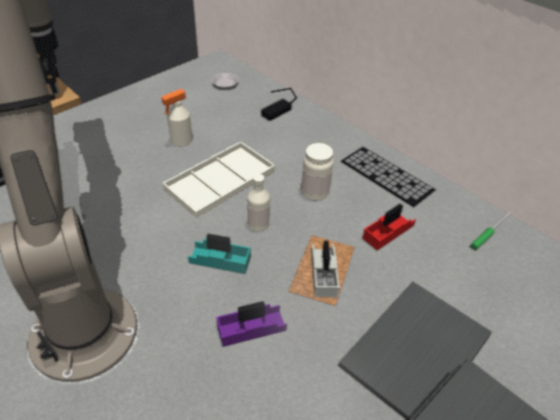

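The candidates for the shaker in the top view are aluminium (349,215) on the cork mat, red (355,143), turquoise (279,265) and purple (346,291). I choose the aluminium one. The tray is at (205,202), bottle (271,212), jar (278,142), spray bottle (122,185) and laptop (436,221).

Run:
```python
from h import *
d=cam('top'); P=cloud(d); f=d['frame']; hsv=cv2.cvtColor(f,cv2.COLOR_BGR2HSV)
def comp(m,roi):
    k=np.zeros(m.shape,np.uint8); u0,v0,u1,v1=roi; k[v0:v1,u0:u1]=m[v0:v1,u0:u1].astype(np.uint8); return k
# mat
m=comp((hsv[...,0]<20)&(hsv[...,1]>90)&(P[...,2]<15),(300,165,390,260))
ys,xs=np.nonzero(m); rr=cv2.minAreaRect(np.c_[xs,ys].astype(np.float32)); W=ray(d,cv2.boxPoints(rr),4); print('mat',W.mean(0),W.round(0)[:,:2].tolist(),np.linalg.norm(np.diff(W,axis=0),axis=1))
# tray
m=comp(P[...,2]>18,(170,145,240,258)); m=comp((hsv[...,2]>150),(170,145,240,258))
ys,xs=np.nonzero(m); rr=cv2.minAreaRect(np.c_[xs,ys].astype(np.float32)); W=ray(d,cv2.boxPoints(rr),20); print('tray',W.mean(0),W.round(0)[:,:2].tolist(),np.linalg.norm(np.diff(W,axis=0),axis=1))
# grip
m=comp((hsv[...,2]<60)&(P[...,2]>60),(320,185,380,245))
ys,xs=np.nonzero(m); q=P[ys,xs]; q=q[q[:,2]>80]; print(len(q),q.mean(0)); rr=cv2.minAreaRect(q[:,:2].astype(np.float32)); print('grip',rr)
# shaker body
m=comp((P[...,2]>15)&(P[...,2]<60),(320,185,380,245)); ys,xs=np.nonzero(m); q=P[ys,xs]; print('body',cv2.minAreaRect(q[:,:2].astype(np.float32)))
c,s=np.linalg.eigh(np.cov(q[:,:2].T)); print(s[:,1])
for n,roi in (('solvent',(255,195,290,228)),('tub',(260,120,296,165)),('spray',(100,165,138,205)),('laptop',(395,165,472,275)),('red',(335,115,375,170)),('teal',(250,240,308,290)),('purple',(320,260,370,322))):
    k=comp(P[...,2]>12,roi); ys,xs=np.nonzero(k); q=P[ys,xs]; print(n,q.min(0).round(),q.max(0).round())
cr=f[170:260,300:400]; cv2.imwrite('pics/c0.png',cv2.resize(cr,None,fx=6,fy=6,interpolation=cv2.INTER_CUBIC))
```

```text
mat [ 566.52664964 -253.84515727    4.        ] [[628.0, -123.0], [714.0, -280.0], [503.0, -384.0], [421.0, -229.0]] [178.56733818 235.35007318 174.71313712]
tray [559.3516186  203.57829296  20.        ] [[412.0, 281.0], [708.0, 286.0], [706.0, 124.0], [410.0, 123.0]] [296.097089   162.47226965 296.18394716]
91 [ 525.03457199 -247.55799396   92.15825036]
grip ((526.6036987304688, -248.3441619873047), (58.8518180847168, 13.926664352416992), 46.237918853759766)
body ((526.4061889648438, -248.88836669921875), (148.91041564941406, 57.612640380859375), 46.899742126464844)
[0.67671705 0.73624319]
solvent [314. -39.  20.] [ 550.   18. 1462.]
tub [314. -64.  12.] [ 770.   20. 1462.]
spray [314. -12.  12.] [ 626.  455. 1462.]
laptop [ 314. -639.   12.] [ 674.  -12. 1462.]
red [ 314. -304.   13.] [ 841.  -12. 1462.]
teal [ 297. -116.   13.] [ 423.   36. 1462.]
purple [ 209. -303.   12.] [ 365.  -12. 1462.]
```

View pics/c0.png

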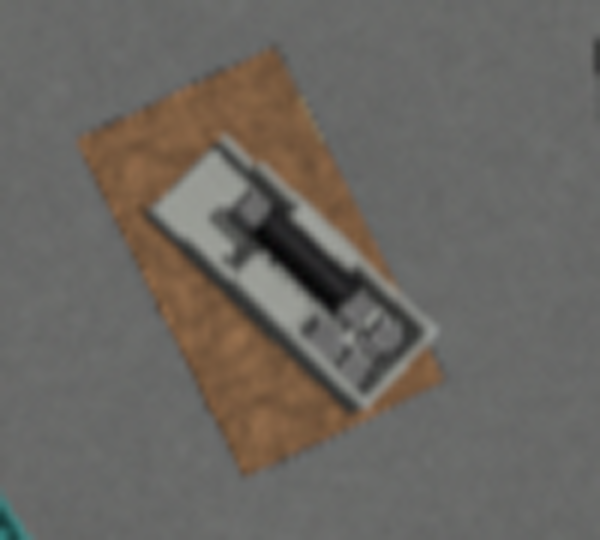

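The crop shows the aluminium shaker. Its mouth is the low-walled empty end at upper left, crop (185,175), and the caps sit behind at (350,350). The black rib is at crop (305,265). The mat corners are at crop (78,136), (273,47), (443,380) and (247,473).

```bash
cat >> h.py <<'E'
from scipy.spatial.transform import Rotation as Ro
def pose(yaw,tilt=0):  # tool x along yaw, z down, mouth tipped down by tilt (deg)
    a=np.radians(yaw); x=np.array([np.cos(a),np.sin(a),0]); z=np.array([0,0,-1.]); 
    return Ro.from_matrix(np.c_[x,np.cross(z,x),z])*Ro.from_rotvec([0,-np.radians(tilt),0])
def plan(p,R,N,p0=None,R0=None):
    s=r.get_state(); p0=s['tcp_pos'] if p0 is None else p0; R0=Ro.from_rotvec(s['ee_rot']) if R0 is None else R0
    w=(R0.inv()*R).as_rotvec()/N; w=(w/(2*np.pi)).round(4)*2*np.pi; dR=Ro.from_rotvec(w)
    S=np.zeros((3,3)); Rk=R0
    for _ in range(N): S+=Rk.as_matrix(); Rk=Rk*dR
    t=np.linalg.solve(S,np.asarray(p,float)-p0)
    print('N',N,'row',(t/300).round(4).tolist(),(w/2/np.pi).round(4).tolist(),'mm',np.linalg.norm(t).round(1),'deg',np.degrees(np.linalg.norm(w)).round(2))
    return np.asarray(p,float),R
def shk(yaw): # none
    pass
E
python3 - <<'E'
from h import *
d=cam('top'); P=cloud(d)
c=np.array([(78,136),(273,47),(443,380),(247,473)])/6+[300,170]-0.4
W=ray(d,c,4); print('mat',W.mean(0).round(1),W.round(0)[:,:2].tolist(),np.linalg.norm(np.diff(W,axis=0),axis=1))
for n,uv,z in(('solvent',(271,209),170),('tub',(278,135),150),('spray',(125,184),150)): print(n,ray(d,uv,z).round(0))
for roi in ((255,195,290,228),(260,120,296,165),(100,165,138,205)):
    q=P[roi[1]:roi[3],roi[0]:roi[2]].reshape(-1,3); q=q[(q[:,2]>60)&(q[:,2]<300)]; print(q.min(0).round(),q.max(0).round())
yaw=47
plan([527,-248.5,200],pose(yaw),25)
E
```

```text
mat [ 536.7 -236.6    4. ] [[599.0, -139.0], [651.0, -243.0], [474.0, -334.0], [422.0, -230.0]] [116.04733359 198.51480529 115.3820606 ]
solvent [[515.  -8. 170.]]
tub [[739. -22. 150.]]
spray [[579. 413. 150.]]
[491. -39.  61.] [550.  18. 176.]
[692. -64.  61.] [771.  16. 158.]
[545. 404.  61.] [626. 454. 186.]
N 25 row [-0.1359, 0.0057, 0.0042] [-0.0, 0.0, 0.0118] mm 40.8 deg 4.25
```

Request:
jog_arm:
  steps:
    - [[-0.136,0.006,0.004],[0,0,0.0118],0]
    - [[-0.136,0.006,0.004],[0,0,0.0118],0]
    - [[-0.136,0.006,0.004],[0,0,0.0118],0]
    - [[-0.136,0.006,0.004],[0,0,0.0118],0]
    - [[-0.136,0.006,0.004],[0,0,0.0118],0]
  squeeze: 80

```text
time_s: 0.7
tcp_pos: [475.4, 492.5, 225.0]
ee_rot: [1.28, 2.869, -0.0]
force: [0.2, 0.2, -0.8]
finger_gap: 85.4
finger_force: 0.0
```

Request:
jog_arm:
  steps:
    - [[-0.136,0.006,0.004],[0,0,0.0118],0]
    - [[-0.136,0.006,0.004],[0,0,0.0118],0]
    - [[-0.136,0.006,0.004],[0,0,0.0118],0]
    - [[-0.136,0.006,0.004],[0,0,0.0118],0]
    - [[-0.136,0.006,0.004],[0,0,0.0118],0]

```text
time_s: 1.2
tcp_pos: [594.6, 328.1, 219.0]
ee_rot: [-1.787, -2.584, 0.0]
force: [-0.7, -0.4, -0.4]
finger_gap: 85.2
finger_force: 0.0
```

Request:
jog_arm:
  steps:
    - [[-0.136,0.006,0.004],[0,0,0.0118],0]
    - [[-0.136,0.006,0.004],[0,0,0.0118],0]
    - [[-0.136,0.006,0.004],[0,0,0.0118],0]
    - [[-0.136,0.006,0.004],[0,0,0.0118],0]
    - [[-0.136,0.006,0.004],[0,0,0.0118],0]

```text
time_s: 1.7
tcp_pos: [646.1, 131.5, 213.1]
ee_rot: [2.233, 2.21, -0.0]
force: [0.6, 0.9, 0.4]
finger_gap: 85.1
finger_force: 0.0
```

Request:
jog_arm:
  steps:
    - [[-0.136,0.006,0.004],[0,0,0.0118],0]
    - [[-0.136,0.006,0.004],[0,0,0.0118],0]
    - [[-0.136,0.006,0.004],[0,0,0.0118],0]
    - [[-0.136,0.006,0.004],[0,0,0.0118],0]
    - [[-0.136,0.006,0.004],[0,0,0.0118],0]

```text
time_s: 2.2
tcp_pos: [623.0, -70.3, 207.1]
ee_rot: [2.602, 1.761, -0.0]
force: [1.2, -0.4, 0.2]
finger_gap: 85.4
finger_force: 0.0
```

Request:
jog_arm:
  steps:
    - [[-0.136,0.006,0.004],[0,0,0.0118],0]
    - [[-0.136,0.006,0.004],[0,0,0.0118],0]
    - [[-0.136,0.006,0.004],[0,0,0.0118],0]
    - [[-0.136,0.006,0.004],[0,0,0.0118],0]
    - [[-0.136,0.006,0.004],[0,0,0.0118],0]

```text
time_s: 2.7
tcp_pos: [528.3, -249.9, 201.2]
ee_rot: [2.881, 1.251, 0.0]
force: [-0.3, -0.1, -0.5]
finger_gap: 85.5
finger_force: 0.0
```

Run:
```python
from h import *
s=r.get_state(); print(s['tcp_pos'],s['q'].round(2),Ro.from_rotvec(s['ee_rot']).as_matrix().round(3).tolist())
d=cam('top'); P=cloud(d); z=P[...,2]
# grip & body in side cam via depth
d=cam('side'); P=cloud(d); f=d['frame']
q=P.reshape(-1,3); v=f.max(2).reshape(-1)
k=(abs(q[:,0]-527)<70)&(abs(q[:,1]+248)<70)
g=q[k&(q[:,2]>60)&(q[:,2]<98)&(v<70)]; print(len(g)); print(cv2.minAreaRect(g[:,:2].astype(np.float32)),g.max(0))
plan([527,-248.5,56],pose(47),10)
```

```text
[ 528.33703385 -249.94632447  201.23233191] [-0.15  0.41  0.64  1.84 -0.29  0.98 -0.14] [[0.683, 0.731, 0.0], [0.731, -0.683, -0.0], [0.0, 0.0, -1.0]]
152
((523.8702392578125, -250.32241821289062), (59.33797836303711, 14.301848411560059), 46.295814514160156) [ 547.25677763 -226.71967124   97.83271329]
N 10 row [0.0022, -0.0008, 0.0485] [0.0, 0.0, -0.0002] mm 14.6 deg 0.07
```

Request:
jog_arm:
  steps:
    - [[-0.001,0,0.05],[0,0,0],0]
    - [[-0.001,0,0.05],[0,0,0],0]
    - [[-0.001,0,0.05],[0,0,0],0]
    - [[-0.001,0,0.05],[0,0,0],0]
    - [[-0.001,0,0.05],[0,0,0],0]

```text
time_s: 3.3
tcp_pos: [528.1, -248.9, 124.4]
ee_rot: [-2.878, -1.257, 0.001]
force: [0.3, -0.7, -0.4]
finger_gap: 85.4
finger_force: 0.0
```

Request:
jog_arm:
  steps:
    - [[-0.001,-0.001,0.05],[0,0,0],0]
    - [[-0.001,-0.001,0.05],[0,0,0],0]
    - [[-0.001,0,0.05],[0,0,0],0]
    - [[0,0,0.05],[0,0,0],0]
    - [[0,0,0.033],[0,0,0],0]

```text
time_s: 3.8
tcp_pos: [526.6, -249.8, 54.8]
ee_rot: [-2.879, -1.255, 0.001]
force: [0.2, 0.7, 0.0]
finger_gap: 85.2
finger_force: 0.0
```

Request:
jog_arm:
  steps:
    - [[0,0,0],[0,0,0],1]
    - [[0,0,0],[0,0,0],1]
    - [[0,0,0],[0,0,0],1]
    - [[0,0,0],[0,0,0],1]
    - [[0,0,0],[0,0,0],1]
  squeeze: 80

```text
time_s: 4.3
tcp_pos: [527.3, -249.9, 56.9]
ee_rot: [2.88, 1.256, 0.001]
force: [6.0, -6.6, -8.0]
finger_gap: 12.9
finger_force: 79.8
```

Request:
jog_arm:
  steps:
    - [[0,0,0],[0,0,0],1]
    - [[0,0,0],[0,0,0],1]
    - [[0,0,0],[0,0,0],1]
    - [[0,0,0],[0,0,0],1]
    - [[0,0,0],[0,0,0],1]

```text
time_s: 4.8
tcp_pos: [527.2, -249.8, 56.7]
ee_rot: [-2.879, -1.256, -0.001]
force: [-2.0, 1.5, 4.4]
finger_gap: 12.9
finger_force: 79.1
```

Request:
jog_arm:
  steps:
    - [[0,0,-0.01],[0,0,0],1]
    - [[0,0,-0.03],[0,0,0],1]
    - [[0,0,-0.05],[0,0,0],1]
    - [[0,0,-0.06],[0,0,0],1]
    - [[0,0,-0.07],[0,0,0],1]

```text
time_s: 5.3
tcp_pos: [526.8, -250.0, 123.6]
ee_rot: [-2.88, -1.255, 0.001]
force: [0.4, -0.3, -3.7]
finger_gap: 13.3
finger_force: 78.1
```

Request:
jog_arm:
  steps:
    - [[0,0,-0.08],[0,0,0],1]
    - [[0,0,-0.09],[0,0,0],1]
    - [[0,0,-0.09],[0,0,0],1]
    - [[0,0,-0.09],[0,0,0],1]
    - [[0,0,-0.07],[0,0,0],1]

```text
time_s: 5.8
tcp_pos: [527.0, -250.5, 251.1]
ee_rot: [2.879, 1.254, 0.003]
force: [0.7, 0.6, -4.0]
finger_gap: 13.1
finger_force: 78.1
```

Request:
jog_arm:
  steps:
    - [[0,0,-0.05],[0,0,0],1]
    - [[0,0,-0.02],[0,0,0],1]
    - [[0,0,-0.01],[0,0,0],1]
    - [[0,0,0],[0,0,0],1]
    - [[0,0,0],[0,0,0],1]

```text
time_s: 6.3
tcp_pos: [526.6, -249.7, 271.4]
ee_rot: [-2.879, -1.255, 0.002]
force: [-0.4, 0.2, -3.3]
finger_gap: 12.6
finger_force: 78.1
```

```bash
cat >> h.py <<'E'
def tcp_for(M,yaw,tilt):
    R=pose(yaw,tilt); return np.asarray(M,float)+R.apply([-75,0,-48.7]),R
E
python3 - <<'E'
from h import *
d=cam('side'); cv2.imwrite('pics/s1.png',cv2.resize(d['frame'][60:340,140:500],None,fx=2,fy=2))
a,R=plan([657,108,262],pose(90),18)
for t in(0,15,20,25): print(t,tcp_for([657,185,45],90,t)[0].round(1))
p,R2=tcp_for([657,185,45],90,15); plan(p,R2,10,a,R)
E
```

```text
N 18 row [0.0721, -0.0033, 0.0017] [-0.0, 0.0, -0.0066] mm 21.7 deg 2.38
0 [657.  110.   93.7]
15 [657.  125.2 111.5]
20 [657.  131.2 116.4]
25 [657.  137.6 120.8]
N 10 row [0.0117, 0.0, 0.0493] [0.0, -0.0042, 0.0] mm 15.2 deg 1.51
```

View pics/s1.png

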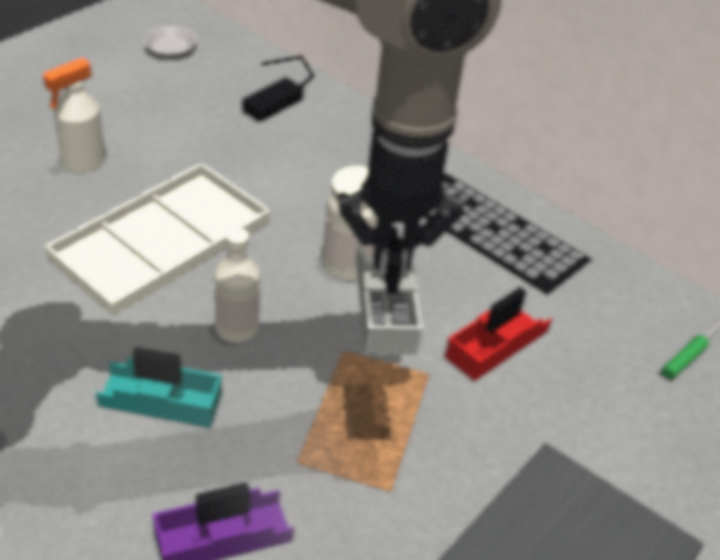

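The picture shows the shaker held level at (395,300) with the caps in it, clear of the mat at (365,420). Next I move it to the tray with a ramp.

Request:
jog_arm:
  steps:
    - [[0.022,-0.001,0],[0,0,-0.002],1]
    - [[0.044,-0.002,0.001],[0,0,-0.004],1]
    - [[0.072,-0.003,0.002],[0,0,-0.0066],1]
    - [[0.072,-0.003,0.002],[0,0,-0.0066],1]
    - [[0.072,-0.003,0.002],[0,0,-0.0066],1]

```text
time_s: 6.85
tcp_pos: [579.6, -179.4, 270.0]
ee_rot: [-2.764, -1.492, -0.0]
force: [0.7, 0.6, -4.7]
finger_gap: 13.3
finger_force: 78.1
```

Request:
jog_arm:
  steps:
    - [[0.072,-0.003,0.002],[0,0,-0.0066],1]
    - [[0.072,-0.003,0.002],[0,0,-0.0066],1]
    - [[0.072,-0.003,0.002],[0,0,-0.0066],1]
    - [[0.072,-0.003,0.002],[0,0,-0.0066],1]
    - [[0.072,-0.003,0.002],[0,0,-0.0066],1]

```text
time_s: 7.35
tcp_pos: [626.6, -84.0, 267.2]
ee_rot: [-2.597, -1.768, 0.0]
force: [0.3, 0.1, -4.1]
finger_gap: 13.2
finger_force: 78.1
```

Request:
jog_arm:
  steps:
    - [[0.072,-0.003,0.002],[0,0,-0.0066],1]
    - [[0.072,-0.003,0.002],[0,0,-0.0066],1]
    - [[0.072,-0.003,0.002],[0,0,-0.0066],1]
    - [[0.072,-0.003,0.002],[0,0,-0.0066],1]
    - [[0.072,-0.003,0.002],[0,0,-0.0066],1]

```text
time_s: 7.85
tcp_pos: [653.4, 20.5, 264.2]
ee_rot: [-2.4, -2.027, 0.0]
force: [0.2, 0.4, -3.4]
finger_gap: 13.1
finger_force: 78.1
```

Request:
jog_arm:
  steps:
    - [[0.072,-0.003,0.002],[0,0,-0.0066],1]
    - [[0.072,-0.003,0.002],[0,0,-0.0066],1]
    - [[0.06,-0.003,0.002],[0,0,-0.005],1]
    - [[0.04,-0.002,0.001],[0,0,-0.004],1]
    - [[0.02,-0.001,0],[0,0,-0.002],1]

```text
time_s: 8.35
tcp_pos: [658.3, 99.5, 262.0]
ee_rot: [-2.239, -2.203, 0.0]
force: [-0.5, 0.5, -4.0]
finger_gap: 13.1
finger_force: 78.1
```

Run:
```python
from h import *
p,R2=tcp_for([657,185,45],90,14); plan(p,R2,10)
```

```text
N 10 row [0.0137, -0.0005, 0.0494] [-0.0, -0.0039, -0.0003] mm 15.4 deg 1.41
```

Request:
jog_arm:
  steps:
    - [[0.007,0,0.025],[0,-0.002,0],1]
    - [[0.014,0,0.05],[0,-0.0039,0],1]
    - [[0.014,0,0.05],[0,-0.0039,0],1]
    - [[0.014,0,0.05],[0,-0.0039,0],1]
    - [[0.014,0,0.05],[0,-0.0039,0],1]

```text
time_s: 8.85
tcp_pos: [658.3, 114.1, 191.9]
ee_rot: [2.185, 2.143, -0.125]
force: [0.5, 1.1, -4.1]
finger_gap: 13.1
finger_force: 78.1
```

Request:
jog_arm:
  steps:
    - [[0.014,0,0.05],[0,-0.0039,0],1]
    - [[0.014,0,0.05],[0,-0.0039,0],1]
    - [[0.014,0,0.05],[0,-0.0039,0],1]
    - [[0.014,0,0.05],[0,-0.0039,0],1]
    - [[0.014,0,0.05],[0,-0.0039,0],1]

```text
time_s: 9.35
tcp_pos: [659.1, 122.7, 115.3]
ee_rot: [2.118, 2.077, -0.25]
force: [-0.3, 0.9, -4.3]
finger_gap: 13.0
finger_force: 78.1
```

Request:
jog_arm:
  steps:
    - [[0.007,0,0.025],[0,-0.002,0],1]
    - [[0,0,0],[0,0,0],1]
    - [[0,0,0],[0,0,0],1]
    - [[0,0,0],[0,0,0],1]
    - [[0,0,0],[0,0,0],1]

```text
time_s: 9.85
tcp_pos: [659.7, 122.3, 109.9]
ee_rot: [2.113, 2.07, -0.258]
force: [0.6, 0.9, -3.9]
finger_gap: 13.3
finger_force: 78.1
```

Run:
```python
from h import *
s=r.get_state(); R=Ro.from_rotvec(s['ee_rot']); print(s['tcp_pos'],R.apply([75,0,48.7])+s['tcp_pos'],R.as_matrix()[:,0])
d=cam('top'); e=cam('side')
a=cv2.resize(d['frame'][140:265,160:290],None,fx=3,fy=3,interpolation=cv2.INTER_CUBIC); b=cv2.resize(e['frame'][125:250,150:280],None,fx=3,fy=3,interpolation=cv2.INTER_CUBIC)
cv2.imwrite('pics/t2.png',np.hstack([a,b]))
```

```text
[659.67881924 122.28498393 109.89011055] [661.04719284 183.21981011  44.45491733] [ 0.02045601  0.96993019 -0.2425221 ]
```

View pics/t2.png

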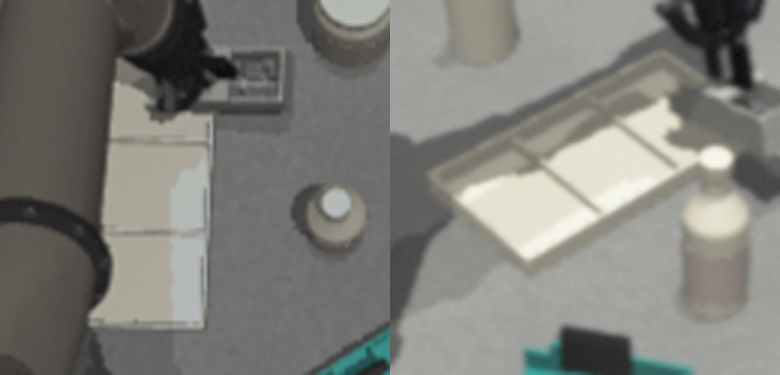

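The left (top) panel shows the shaker back at (255,80) with caps behind the rib and the arm hiding part of the tray. The right (side) panel shows the tray empty. Depth should let me count caps in each bay.

```bash
cat > cnt.py <<'E'
from h import *
from scipy import ndimage as nd
def count(show=False):
    T=np.array([559.4,203.6]); G=np.zeros((75,38),int)   # 4 mm grid on tray frame (yaw ~1 deg)
    c,s=np.cos(np.radians(.9)),np.sin(np.radians(.9))
    for n in('top','side'):
        d=cam(n); P=cloud(d)[d['depth']>0]; q=(P[:,:2]-T)@np.array([[c,-s],[s,c]])
        k=(P[:,2]>9)&(P[:,2]<24)&(abs(q[:,0])<141)&(abs(q[:,1])<69)&(abs(abs(q[:,0])-49)>6)
        np.add.at(G,(((q[k,0]+150)//4).astype(int),((q[k,1]+76)//4).astype(int)),1)
    L,n=nd.label(nd.binary_closing(G>0))
    for i in range(1,n+1):
        a=(L==i).sum()*16; m=np.array(nd.center_of_mass(L==i))*4+2-[150,76]
        if a>60: print('  blob',m.round(),'area',a,'bay','NMF'[0 if m[0]<-49 else 1 if m[0]<49 else 2])
    st=r.get_state(); R=Ro.from_rotvec(st['ee_rot']); print('t',st['time_s'],'mouth',(R.apply([75,0,48.7])+st['tcp_pos']).round(),'tilt',np.degrees(np.arcsin(-R.as_matrix()[2,0])).round(1),'Fz',st['force'][2].round(2))
if __name__=='__main__': count()
E
python3 cnt.py
```

```text
blob [-131.  -49.] area 112 bay N
  blob [-127.   18.] area 64 bay N
  blob [-116.  -49.] area 144 bay N
  blob [-97. -28.] area 432 bay N
  blob [-103.   15.] area 112 bay N
  blob [-87.  -2.] area 64 bay N
  blob [-78.  15.] area 96 bay N
  blob [-66. -44.] area 432 bay N
  blob [-69. -22.] area 64 bay N
  blob [-70.  -2.] area 64 bay N
  blob [-57.  26.] area 64 bay N
  blob [-56.  44.] area 64 bay N
  blob [-32. -30.] area 80 bay M
  blob [-24.   5.] area 528 bay M
  blob [  4. -19.] area 240 bay M
  blob [10. 27.] area 128 bay M
  blob [ 15. -54.] area 96 bay M
  blob [ 19. -37.] area 192 bay M
  blob [31. 15.] area 272 bay M
  blob [ 35. -21.] area 160 bay M
  blob [ 38. -55.] area 176 bay M
  blob [ 65. -15.] area 144 bay F
  blob [ 76. -44.] area 208 bay F
  blob [76.  2.] area 80 bay F
  blob [79. 20.] area 96 bay F
t 10.05 mouth [660. 184.  44.] tilt 14.1 Fz -4.42
```

Request:
jog_arm:
  steps:
    - [[0.06,0,0],[0,0,0],1]
    - [[-0.06,0,0],[0,0,0],1]
    - [[0.06,0,0],[0,0,0],1]
    - [[-0.06,0,0],[0,0,0],1]
    - [[0,0,0],[0,0,0],1]

```text
time_s: 10.55
tcp_pos: [659.1, 121.4, 109.2]
ee_rot: [2.113, 2.069, -0.262]
force: [0.4, -1.6, -2.9]
finger_gap: 12.7
finger_force: 78.2
```

```bash
python3 cnt.py
```

```text
blob [-133.  -19.] area 240 bay N
  blob [-123.  -39.] area 112 bay N
  blob [-102.  -21.] area 560 bay N
  blob [-106.  -47.] area 112 bay N
  blob [-104.   16.] area 64 bay N
  blob [-99.  -1.] area 112 bay N
  blob [-67. -42.] area 304 bay N
  blob [-61. -21.] area 112 bay N
  blob [-60.   2.] area 144 bay N
  blob [-36.  32.] area 80 bay M
  blob [-14. -36.] area 240 bay M
  blob [ -2. -57.] area 384 bay M
  blob [-7.  9.] area 80 bay M
  blob [  4. -21.] area 64 bay M
  blob [ 8. 18.] area 128 bay M
  blob [12. -6.] area 80 bay M
  blob [ 34. -37.] area 544 bay M
  blob [41. 18.] area 96 bay M
  blob [60. -9.] area 80 bay F
  blob [ 64. -36.] area 64 bay F
  blob [ 68. -48.] area 64 bay F
  blob [72. 17.] area 176 bay F
  blob [ 83. -47.] area 112 bay F
  blob [112.  11.] area 176 bay F
t 10.65 mouth [660. 184.  43.] tilt 14.1 Fz -4.05
```

```bash
cat > cnt.py <<'E'
from h import *
def maps():
    T=np.array([559.4,203.6,0]); c,s=np.cos(np.radians(.9)),np.sin(np.radians(.9))
    X,Y=np.meshgrid(np.arange(-150,151,2),np.arange(-80,81,2),indexing='ij'); out=[]
    for n in('top','side'):
        d=cam(n); d['depth']=cv2.medianBlur(d['depth'].astype(np.float32),5); P=cloud(d).astype(np.float32)
        W=np.dstack([T[0]+c*X-s*Y,T[1]+s*X+c*Y,0*X+10.]).reshape(-1,3); uv=proj(d,W).astype(np.float32).reshape(*X.shape,2)
        z=cv2.remap(P[...,2].copy(),uv[...,0],uv[...,1],cv2.INTER_LINEAR); g=cv2.remap(d['frame'],uv[...,0],uv[...,1],cv2.INTER_LINEAR)
        out.append((z,g))
    return out
def count(name=None):
    o=maps(); tiles=[]
    for z,g in o:
        zz=np.uint8(np.clip(z*6,0,255)); tiles+=[g.transpose(1,0,2)[::-1],cv2.cvtColor(zz.T[::-1].copy(),cv2.COLOR_GRAY2BGR)]
    im=np.vstack([np.hstack(tiles[:2]),np.hstack(tiles[2:])]); 
    if name: cv2.imwrite(name,cv2.resize(np.ascontiguousarray(im),None,fx=2.6,fy=2.6,interpolation=cv2.INTER_CUBIC))
    z,g=o[1]; 
    m=((z>7)&(z<24)).astype(np.uint8); m[[0,1,2,3,4,-1,-2,-3,-4,-5]]=0; m[:,:5]=0; m[:,-5:]=0; m[48:54]=0; m[97:103]=0
    n,L,st,ce=cv2.connectedComponentsWithStats(cv2.morphologyEx(m,cv2.MORPH_OPEN,np.ones((3,3),np.uint8)))
    for i in range(1,n):
        if st[i,4]>15: print('  blob',(ce[i][::-1]*2-[150,80]).round(),'area',st[i,4]*4)
    st=r.get_state(); R=Ro.from_rotvec(st['ee_rot']); print('t',st['time_s'],'mouth',(R.apply([75,0,48.7])+st['tcp_pos']).round(),'tilt',np.degrees(np.arcsin(-R.as_matrix()[2,0])).round(1),'Fz',st['force'][2].round(2))
if __name__=='__main__':
    import sys; count(*sys.argv[1:])
E
python3 cnt.py
```

```text
blob [-96. -65.] area 1060
  blob [-138.   60.] area 132
  blob [-58.  30.] area 108
  blob [-38. -65.] area 108
  blob [ -4. -64.] area 668
  blob [-3. 67.] area 84
  blob [31. 64.] area 320
  blob [ 34. -62.] area 328
  blob [ 60. -64.] area 112
  blob [ 97. -20.] area 528
  blob [96. 67.] area 116
  blob [101.  22.] area 64
  blob [112.  35.] area 92
  blob [115.  67.] area 84
  blob [137.  46.] area 168
t 10.75 mouth [660. 185.  43.] tilt 14.0 Fz -4.22
```

Request:
jog_arm:
  steps:
    - [[0.07,0,0],[0,0,0],1]
    - [[-0.07,0,0],[0,0,0],1]
    - [[0.07,0,0],[0,0,0],1]
    - [[-0.07,0,0],[0,0,0],1]
    - [[0,0,0],[0,0,0],1]

```text
time_s: 11.25
tcp_pos: [659.2, 121.4, 109.2]
ee_rot: [2.113, 2.069, -0.262]
force: [1.1, -2.2, -3.5]
finger_gap: 13.2
finger_force: 78.4
```

```bash
python3 cnt.py pics/m1.png
```

```text
blob [-97. -64.] area 1072
  blob [-138.   45.] area 240
  blob [-68.  67.] area 188
  blob [-61. -27.] area 132
  blob [  5. -65.] area 896
  blob [38. -9.] area 268
  blob [40. 63.] area 120
  blob [ 62. -64.] area 136
  blob [ 58. -33.] area 72
  blob [94. 32.] area 3508
  blob [102. -49.] area 240
t 11.35 mouth [660. 184.  43.] tilt 14.1 Fz -3.14
```

View pics/m1.png

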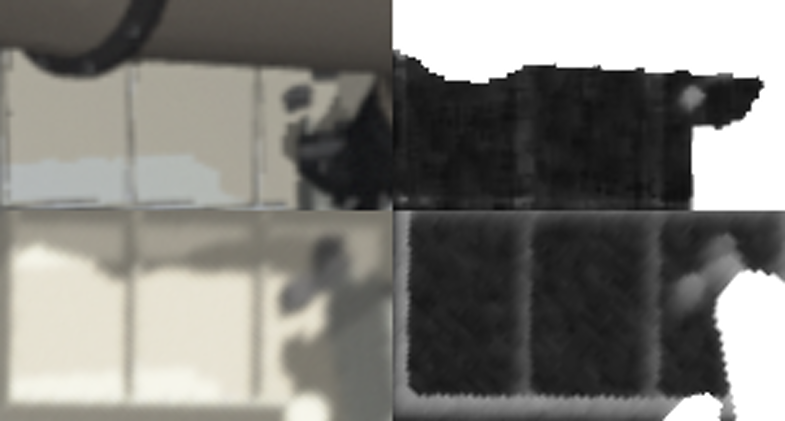

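The top row is the top view and the bottom row is the side view. Two caps have fallen in the far bay, in the side panel at (292,292) and (330,258), and the other bays are empty. I move to the middle bay.

Request:
jog_arm:
  steps:
    - [[0,-0.02,0],[0,0.004,0],1]
    - [[0,-0.04,0],[0,0.004,0],1]
    - [[0,-0.05,0],[0,0.004,0],1]
    - [[0,-0.05,0],[0,0,0],1]
    - [[0,-0.05,0],[0,0,0],1]

```text
time_s: 11.85
tcp_pos: [595.0, 124.2, 108.9]
ee_rot: [2.156, 2.112, -0.182]
force: [-0.6, 0.8, -3.7]
finger_gap: 13.4
finger_force: 78.4
```

Request:
jog_arm:
  steps:
    - [[0,-0.05,0],[0,0,0],1]
    - [[0,-0.04,0],[0,0,0],1]
    - [[0,-0.02,0],[0,-0.004,0],1]
    - [[0,-0.01,0],[0,-0.004,0],1]
    - [[0,0,0],[0,-0.004,0],1]

```text
time_s: 12.35
tcp_pos: [560.1, 125.5, 108.9]
ee_rot: [2.11, 2.071, -0.262]
force: [-0.3, -0.6, -3.0]
finger_gap: 13.0
finger_force: 78.4
```

```bash
python3 cnt.py pics/m2.png
```

```text
blob [-136.  -67.] area 72
  blob [-138.   49.] area 120
  blob [-117.  -65.] area 228
  blob [-86. -65.] area 408
  blob [-59. -64.] area 96
  blob [-58. -42.] area 108
  blob [-58. -17.] area 72
  blob [-59.   2.] area 152
  blob [-18. -61.] area 560
  blob [-7.  2.] area 256
  blob [ -4. -25.] area 72
  blob [ 3. 36.] area 148
  blob [60. 43.] area 108
  blob [65. 63.] area 312
  blob [128. -62.] area 376
  blob [135.  42.] area 340
  blob [138. -31.] area 72
t 12.45 mouth [562. 187.  43.] tilt 14.1 Fz -3.71
```

View pics/m2.png

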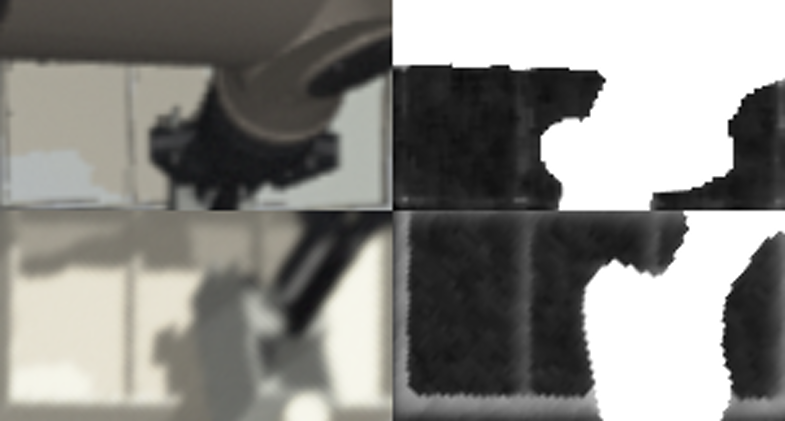

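The far bay is hidden by the arm in this view, and the middle and near bays are still empty. The shaker mouth is at about (225,290) in the side panel. I shake here.

Request:
jog_arm:
  steps:
    - [[0.07,0,0],[0,0,0],1]
    - [[-0.07,0,0],[0,0,0],1]
    - [[0.07,0,0],[0,0,0],1]
    - [[-0.07,0,0],[0,0,0],1]
    - [[0,0,0],[0,0,0],1]

```text
time_s: 12.95
tcp_pos: [560.5, 122.7, 109.2]
ee_rot: [2.114, 2.068, -0.262]
force: [-0.0, -0.5, -3.3]
finger_gap: 13.1
finger_force: 78.4
```

```bash
python3 cnt.py pics/m3.png
```

```text
blob [-95. -64.] area 1096
  blob [-137.   48.] area 124
  blob [-22. -66.] area 452
  blob [-11.  23.] area 2792
  blob [-31.  68.] area 72
  blob [39. 35.] area 100
  blob [127. -66.] area 316
t 13.05 mouth [562. 186.  43.] tilt 14.1 Fz -3.13
```

Request:
jog_arm:
  steps:
    - [[0,-0.02,0],[0,0.004,0],1]
    - [[0,-0.04,0],[0,0.004,0],1]
    - [[0,-0.05,0],[0,0.004,0],1]
    - [[0,-0.05,0],[0,0,0],1]
    - [[0,-0.05,0],[0,0,0],1]

```text
time_s: 13.55
tcp_pos: [496.1, 126.0, 108.9]
ee_rot: [2.156, 2.112, -0.182]
force: [-0.0, 0.7, -2.5]
finger_gap: 13.1
finger_force: 78.4
```

Request:
jog_arm:
  steps:
    - [[0,-0.05,0],[0,0,0],1]
    - [[0,-0.04,0],[0,0,0],1]
    - [[0,-0.02,0],[0,-0.004,0],1]
    - [[0,-0.01,0],[0,-0.004,0],1]
    - [[0,0,0],[0,-0.004,0],1]

```text
time_s: 14.05
tcp_pos: [460.8, 127.1, 109.0]
ee_rot: [2.111, 2.071, -0.261]
force: [0.7, 0.9, -3.7]
finger_gap: 13.1
finger_force: 78.4
```

Run:
```python
from cnt import *
import cv2
count('pics/m4.png')
a=cv2.imread('pics/m4.png'); b=cv2.imread('pics/m3.png')
h=a.shape[0]//2; w=a.shape[1]//2
im=np.vstack([np.hstack([a[h:,:w],a[h:,w:]]),np.hstack([b[h:,:w],b[h:,w:]])]); cv2.imwrite('pics/m5.png',im)
```

```text
blob [-127.  -64.] area 424
  blob [-138.    9.] area 120
  blob [-110.    1.] area 236
  blob [-104.  -45.] area 152
  blob [-59.  67.] area 84
  blob [-2. -7.] area 96
  blob [ 7. 24.] area 528
  blob [ 20. -65.] area 472
  blob [ 39. -40.] area 124
  blob [40. -3.] area 256
  blob [ 59. -64.] area 108
  blob [90. 33.] area 2824
  blob [123. -65.] area 408
  blob [136.  22.] area 120
  blob [136.  65.] area 108
  blob [137. -12.] area 124
t 14.15 mouth [463. 189.  43.] tilt 14.1 Fz -2.94
```

View pics/m5.png

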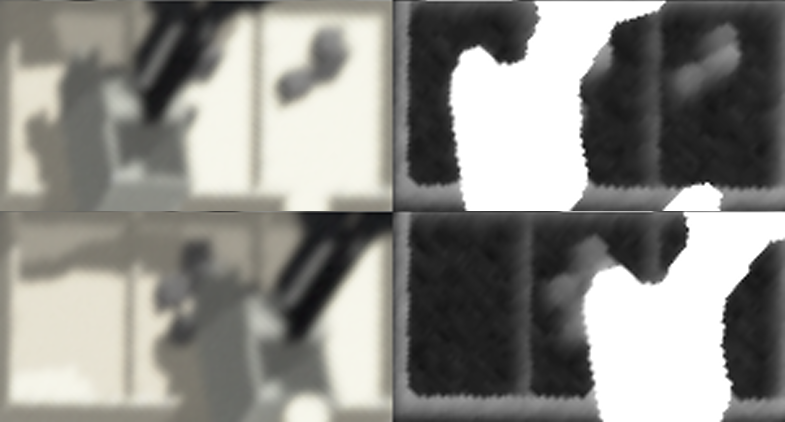

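The top row is the current side view. The far bay holds two or three caps around (295,85) and (330,45). The bottom row, before the move, shows the middle bay with about three caps at (172,293), (195,255) and (180,328). The near bay gets the rest, so I shake first and then tip further.

Request:
jog_arm:
  steps:
    - [[0.07,0,0],[0,0,0],1]
    - [[-0.07,0,0],[0,0,0],1]
    - [[0.07,0,0],[0,0,0],1]
    - [[-0.07,0,0],[0,0,0],1]
    - [[0,0,0],[0,0,0],1]

```text
time_s: 14.65
tcp_pos: [461.2, 125.0, 109.0]
ee_rot: [2.114, 2.069, -0.262]
force: [-0.0, -0.2, -2.3]
finger_gap: 13.4
finger_force: 78.6
```

Request:
jog_arm:
  steps:
    - [[0.07,0,0],[0,0,0],1]
    - [[-0.07,0,0],[0,0,0],1]
    - [[0.07,0,0],[0,0,0],1]
    - [[-0.07,0,0],[0,0,0],1]
    - [[0,0,0],[0,0,0],1]

```text
time_s: 15.15
tcp_pos: [461.0, 125.7, 108.9]
ee_rot: [2.114, 2.069, -0.262]
force: [-0.0, -0.9, -3.9]
finger_gap: 13.0
finger_force: 78.6
```

Run:
```python
from cnt import *
count('pics/m6.png')
p,R=tcp_for([462,180,48],90,38); plan(p,R,10); print(r.get_state()['q'].round(2))
```

```text
blob [-120.  -65.] area 456
  blob [-138.   12.] area 96
  blob [-109.   33.] area 1196
  blob [-63.  37.] area 236
  blob [-61.  68.] area 72
  blob [-3. -7.] area 116
  blob [11. 29.] area 472
  blob [ 21. -65.] area 508
  blob [ 40. -19.] area 96
  blob [40. 19.] area 72
  blob [ 60. -66.] area 92
  blob [90. 34.] area 2924
  blob [124. -66.] area 392
  blob [130.  68.] area 144
  blob [135.   9.] area 152
  blob [138. -40.] area 108
t 15.25 mouth [462. 188.  43.] tilt 14.0 Fz -3.33
N 10 row [0.0038, 0.0002, -0.0106] [-0.0001, -0.0067, -0.0003] mm 3.4 deg 2.41
[-0.93  0.42  0.48  2.09  0.04  0.79 -0.52]
```

Now tip to 38° and shake a little.

Request:
jog_arm:
  steps:
    - [[0.004,0,-0.01],[0,-0.0067,0],1]
    - [[0.004,0,-0.01],[0,-0.0067,0],1]
    - [[0.004,0,-0.01],[0,-0.0067,0],1]
    - [[0.004,0,-0.01],[0,-0.0067,0],1]
    - [[0.004,0,-0.01],[0,-0.0067,0],1]

```text
time_s: 15.75
tcp_pos: [461.4, 138.8, 120.9]
ee_rot: [1.988, 1.951, -0.461]
force: [-0.2, 0.0, -2.6]
finger_gap: 12.9
finger_force: 78.5
```

Request:
jog_arm:
  steps:
    - [[0.004,0,-0.01],[0,-0.0067,0],1]
    - [[0.004,0,-0.01],[0,-0.0067,0],1]
    - [[0.004,0,-0.01],[0,-0.0067,0],1]
    - [[0.004,0,-0.01],[0,-0.0067,0],1]
    - [[0.004,0,-0.01],[0,-0.0067,0],1]

```text
time_s: 16.25
tcp_pos: [461.6, 151.9, 130.3]
ee_rot: [1.856, 1.822, -0.642]
force: [0.1, 0.5, -4.1]
finger_gap: 13.2
finger_force: 78.6
```

Request:
jog_arm:
  steps:
    - [[-0.04,0,0],[0,0,0],1]
    - [[0.04,0,0],[0,0,0],1]
    - [[-0.04,0,0],[0,0,0],1]
    - [[0.04,0,0],[0,0,0],1]
    - [[0,0,0],[0,0,0],1]

```text
time_s: 16.75
tcp_pos: [461.4, 151.1, 130.2]
ee_rot: [1.858, 1.823, -0.642]
force: [-0.7, 1.0, -3.7]
finger_gap: 13.4
finger_force: 78.4
```

Request:
jog_arm:
  steps:
    - [[-0.04,0,0],[0,0,0],1]
    - [[0.04,0,0],[0,0,0],1]
    - [[-0.04,0,0],[0,0,0],1]
    - [[0,0,-0.05],[0,0,0],1]
    - [[0,0,-0.05],[0,0,0],1]

```text
time_s: 17.25
tcp_pos: [461.5, 157.6, 162.8]
ee_rot: [1.858, 1.819, -0.645]
force: [-1.0, -0.4, -3.7]
finger_gap: 13.2
finger_force: 78.5
```

Run:
```python
from cnt import *
count('pics/m7.png')
s=r.get_state(); plan([461,100,270],pose(90,0),12); print(s['q'].round(2))
```

```text
blob [-122.  -65.] area 420
  blob [-138.   40.] area 84
  blob [-100.   36.] area 1876
  blob [-75. -62.] area 640
  blob [-83.  66.] area 72
  blob [-59.  -1.] area 188
  blob [-17.  -3.] area 1564
  blob [  4. -64.] area 952
  blob [ 60. -64.] area 148
  blob [89. 34.] area 2960
  blob [120. -63.] area 580
  blob [138. -16.] area 108
t 17.35 mouth [463. 189.  79.] tilt 38.1 Fz -2.82
N 12 row [-0.0265, -0.0002, -0.0223] [-0.0001, 0.0088, -0.0002] mm 10.4 deg 3.17
[-1.2   0.57  0.58  1.91  0.23  1.17 -0.78]
```

Request:
jog_arm:
  steps:
    - [[-0.026,0,-0.022],[0,0.0088,0],1]
    - [[-0.026,0,-0.022],[0,0.0088,0],1]
    - [[-0.026,0,-0.022],[0,0.0088,0],1]
    - [[-0.026,0,-0.022],[0,0.0088,0],1]
    - [[-0.026,0,-0.022],[0,0.0088,0],1]

```text
time_s: 17.85
tcp_pos: [460.9, 141.9, 210.4]
ee_rot: [2.03, 1.989, -0.401]
force: [-0.2, -0.2, -2.4]
finger_gap: 13.2
finger_force: 78.5
```

Request:
jog_arm:
  steps:
    - [[-0.026,0,-0.022],[0,0.0088,0],1]
    - [[-0.026,0,-0.022],[0,0.0088,0],1]
    - [[-0.026,0,-0.022],[0,0.0088,0],1]
    - [[-0.026,0,-0.022],[0,0.0088,0],1]
    - [[-0.026,0,-0.022],[0,0.0088,0],1]

```text
time_s: 18.35
tcp_pos: [459.9, 113.3, 252.4]
ee_rot: [2.187, 2.142, -0.125]
force: [-0.5, -0.1, -3.4]
finger_gap: 13.3
finger_force: 78.5
```

Request:
jog_arm:
  steps:
    - [[-0.026,0,-0.022],[0,0.0088,0],1]
    - [[-0.026,0,-0.022],[0,0.0088,0],1]
    - [[0,0,-0.04],[0,0,0],1]
    - [[0,0,-0.03],[0,0,0],1]
    - [[0,0,0],[0,0,0],1]

```text
time_s: 18.85
tcp_pos: [461.1, 101.7, 289.2]
ee_rot: [2.239, 2.199, -0.002]
force: [-0.4, 1.1, -2.3]
finger_gap: 13.4
finger_force: 78.7
```

Run:
```python
from cnt import *
count('pics/m8.png')
e=cam('side'); d=cam('top'); s=r.get_state(); q=s['tcp_pos']; print(q)
u,v=proj(d,[q-[0,40,0]])[0].astype(int); print(u,v)
a=cv2.resize(e['frame'][130:230,150:290],None,fx=5.4,fy=5.4,interpolation=cv2.INTER_CUBIC)[:, :540]
u0,v0=proj(e,[q])[0].astype(int); print(u0,v0)
m=cv2.imread('pics/m8.png')
a=cv2.resize(e['frame'][120:220,150:290],(560,400),interpolation=cv2.INTER_CUBIC)
f=lambda im,u,v:cv2.resize(im[max(v-25,0):v+25,max(u-30,0):u+30],(240,200),interpolation=cv2.INTER_CUBIC)
b=np.vstack([f(d['frame'],u,v),f(e['frame'],u0,v0+5)])
cv2.imwrite('pics/m9.png',np.hstack([a,b]))
```

```text
blob [-135.  -67.] area 84
  blob [-138.    6.] area 96
  blob [-108.   36.] area 1848
  blob [-136.   67.] area 72
  blob [-101.  -64.] area 520
  blob [-62. -59.] area 336
  blob [-35.  68.] area 108
  blob [-8. 22.] area 3340
  blob [  1. -66.] area 668
  blob [27. 66.] area 172
  blob [38. 44.] area 120
  blob [ 40. -27.] area 284
  blob [85. 22.] area 1944
  blob [124. -62.] area 512
  blob [135.  31.] area 128
  blob [136.  67.] area 76
  blob [138. -25.] area 72
t 18.95 mouth [462. 177. 239.] tilt 0.2 Fz -3.13
[460.12233698 101.56060738 287.53213989]
242 222
208 128
```

View pics/m9.png

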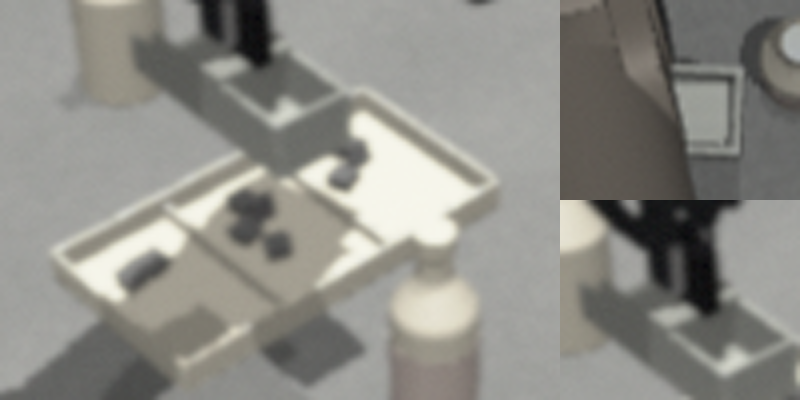

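The left panel shows two caps in the near bay at (130,277) and (153,265). The middle bay has four at (243,203), (263,203), (244,232) and (277,245). The far bay shows two at (352,150) and (343,178), with a third hidden behind the shaker; its earlier blob area fits three. The shaker looks empty, so I return it to the mat.

Run:
```python
from h import *
plan([534,-239.5,280],pose(46.5),18)
```

```text
N 18 row [-0.0552, 0.0365, 0.0017] [0.0, 0.0, 0.0066] mm 19.8 deg 2.38
```

Request:
jog_arm:
  steps:
    - [[-0.0276,0.018,0.001],[0,0,0.0033],1]
    - [[-0.055,0.0365,0.002],[0,0,0.0066],1]
    - [[-0.055,0.0365,0.002],[0,0,0.0066],1]
    - [[-0.055,0.0365,0.002],[0,0,0.0066],1]
    - [[-0.055,0.0365,0.002],[0,0,0.0066],1]

```text
time_s: 19.55
tcp_pos: [503.4, 20.0, 285.6]
ee_rot: [2.441, 1.973, -0.004]
force: [0.8, -0.1, -2.6]
finger_gap: 13.0
finger_force: 78.5
```

Request:
jog_arm:
  steps:
    - [[-0.055,0.0365,0.002],[0,0,0.0066],1]
    - [[-0.055,0.0365,0.002],[0,0,0.0066],1]
    - [[-0.055,0.0365,0.002],[0,0,0.0066],1]
    - [[-0.055,0.0365,0.002],[0,0,0.0066],1]
    - [[-0.055,0.0365,0.002],[0,0,0.0066],1]

```text
time_s: 20.05
tcp_pos: [531.8, -74.5, 282.9]
ee_rot: [2.632, 1.71, -0.003]
force: [0.8, 0.4, -3.0]
finger_gap: 12.8
finger_force: 78.4
```

Request:
jog_arm:
  steps:
    - [[-0.055,0.0365,0.002],[0,0,0.0066],1]
    - [[-0.055,0.0365,0.002],[0,0,0.0066],1]
    - [[-0.055,0.0365,0.002],[0,0,0.0066],1]
    - [[-0.055,0.0365,0.002],[0,0,0.0066],1]
    - [[-0.055,0.0365,0.002],[0,0,0.0066],1]

```text
time_s: 20.55
tcp_pos: [540.3, -173.0, 280.2]
ee_rot: [2.794, 1.429, -0.003]
force: [0.6, -0.2, -3.4]
finger_gap: 12.8
finger_force: 78.4
```

Request:
jog_arm:
  steps:
    - [[-0.055,0.0365,0.002],[0,0,0.0066],1]
    - [[-0.055,0.0365,0.002],[0,0,0.0066],1]
    - [[-0.055,0.0365,0.002],[0,0,0.0066],1]
    - [[-0.0276,0.018,0.001],[0,0,0.0033],1]
    - [[0,0,0],[0,0,0],1]

```text
time_s: 21.05
tcp_pos: [533.2, -242.1, 278.4]
ee_rot: [2.89, 1.222, -0.003]
force: [-0.3, -0.1, -3.1]
finger_gap: 12.9
finger_force: 78.4
```

Run:
```python
from h import *
plan([534,-239.5,58],pose(46.5),12)
e=cam('side'); d=cam('top'); q=r.get_state()['tcp_pos']
W=[559,203,10]; 
def f(im,uv,w,h,W,H):
    u,v=uv.astype(int); return cv2.resize(im[max(v-h,0):v+h,max(u-w,0):u+w],(W,H),interpolation=cv2.INTER_CUBIC)
a=f(e['frame'],proj(e,[W])[0],62,45,400,300); b=f(d['frame'],proj(d,[W])[0],40,60,200,300); c=f(e['frame'],proj(e,[q])[0]+[0,10],40,60,200,300)
cv2.imwrite('pics/f.png',np.hstack([a,b,c]))
```

```text
N 12 row [0.0009, -0.0005, 0.0612] [0.0, 0.0, -0.0002] mm 18.4 deg 0.07
```

View pics/f.png

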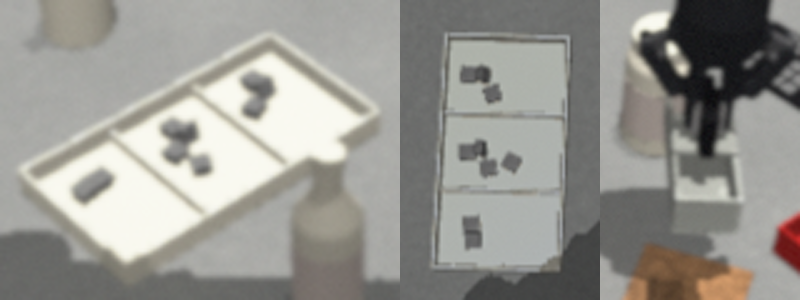

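The tray holds all nine caps in the top panel: far bay three at (470,74), (484,74) and (492,93), middle bay four around (470,150), (481,148), (488,168) and (511,161), near bay two at (472,225) and (472,240). The shaker is empty, so I lower it.

Request:
jog_arm:
  steps:
    - [[0.001,0,0.04],[0,0,0],1]
    - [[0.001,0,0.08],[0,0,0],1]
    - [[0.001,0,0.08],[0,0,0],1]
    - [[0.001,0,0.08],[0,0,0],1]
    - [[0.001,0,0.08],[0,0,0],1]

```text
time_s: 21.65
tcp_pos: [535.3, -237.2, 168.6]
ee_rot: [2.888, 1.233, -0.002]
force: [-0.1, -0.3, -3.2]
finger_gap: 13.0
finger_force: 78.7
```

Request:
jog_arm:
  steps:
    - [[0.001,0,0.08],[0,0,0],1]
    - [[0.001,0,0.08],[0,0,0],1]
    - [[0.001,0,0.08],[0,0,0],1]
    - [[0,0,0.05],[0,0,0],1]
    - [[0,0,0.03],[0,0,0],1]

```text
time_s: 22.15
tcp_pos: [535.2, -237.3, 72.7]
ee_rot: [2.889, 1.232, -0.004]
force: [0.1, 0.8, -3.2]
finger_gap: 13.1
finger_force: 78.4
```

Request:
jog_arm:
  steps:
    - [[0,0,0.02],[0,0,0],1]
    - [[0,0,0.01],[0,0,0],1]
    - [[0,0,0.01],[0,0,0],1]
    - [[0,0,0],[0,0,0],1]
    - [[0,0,0],[0,0,0],1]

```text
time_s: 22.65
tcp_pos: [536.0, -238.6, 62.9]
ee_rot: [2.888, 1.229, -0.001]
force: [-0.4, 0.3, -2.6]
finger_gap: 13.0
finger_force: 78.4
```

Request:
jog_arm:
  steps:
    - [[0,0,0.006],[0,0,0],1]
    - [[0,0,0.004],[0,0,0],1]
    - [[0,0,0.004],[0,0,0],1]
    - [[0,0,0],[0,0,0],1]
    - [[0,0,0],[0,0,0],1]

```text
time_s: 23.15
tcp_pos: [535.7, -238.5, 58.1]
ee_rot: [2.888, 1.229, -0.002]
force: [-0.2, -0.2, -3.5]
finger_gap: 13.4
finger_force: 78.4
```

Request:
jog_arm:
  steps:
    - [[0,0,0.003],[0,0,0],1]
    - [[0,0,0],[0,0,0],1]
    - [[0,0,0],[0,0,0],1]
    - [[0,0,0],[0,0,0],1]
    - [[0,0,0],[0,0,0],1]

```text
time_s: 23.65
tcp_pos: [535.7, -238.5, 57.3]
ee_rot: [2.888, 1.229, -0.002]
force: [-0.3, -0.8, -3.6]
finger_gap: 13.2
finger_force: 78.4
```

Request:
jog_arm:
  steps:
    - [[0,0,0.002],[0,0,0],1]
    - [[0,0,0.002],[0,0,0],1]
    - [[0,0,0],[0,0,0],1]
    - [[0,0,0],[0,0,0],1]
    - [[0,0,0],[0,0,0],1]

```text
time_s: 24.15
tcp_pos: [535.7, -238.6, 56.7]
ee_rot: [2.889, 1.229, -0.001]
force: [-2.1, 1.3, 4.8]
finger_gap: 13.0
finger_force: 79.6
```

Request:
jog_arm:
  steps:
    - [[0,0,0],[0,0,0],0]
    - [[0,0,0],[0,0,0],0]
    - [[0,0,0],[0,0,0],0]
    - [[0,0,0],[0,0,0],0]
    - [[0,0,0],[0,0,0],0]

```text
time_s: 24.65
tcp_pos: [535.8, -238.5, 56.1]
ee_rot: [2.888, 1.229, -0.002]
force: [-0.2, -0.7, -0.4]
finger_gap: 83.7
finger_force: 0.0
```

Request:
jog_arm:
  steps:
    - [[0,0,-0.02],[0,0,0],0]
    - [[0,0,-0.04],[0,0,0],0]
    - [[0,0,-0.08],[0,0,0],0]
    - [[0,0,-0.1],[0,0,0],0]
    - [[0,0,-0.1],[0,0,0],0]

```text
time_s: 25.15
tcp_pos: [535.5, -238.4, 160.0]
ee_rot: [2.888, 1.228, -0.002]
force: [-0.2, -0.8, -0.2]
finger_gap: 85.5
finger_force: 0.0
```

Request:
jog_arm:
  steps:
    - [[0,0,-0.1],[0,0,0],0]
    - [[0,0,-0.1],[0,0,0],0]
    - [[0,0,0],[0,0,0],0]
    - [[0,0,0],[0,0,0],0]
    - [[0,0,0],[0,0,0],0]

```text
time_s: 25.65
tcp_pos: [535.2, -237.5, 217.5]
ee_rot: [2.889, 1.23, -0.003]
force: [-0.1, -0.8, -0.3]
finger_gap: 84.9
finger_force: 0.0
```

Run:
```python
from h import *
d=cam('side'); P=cloud(d); f=d['frame']; q=P.reshape(-1,3); v=f.max(2).reshape(-1)
k=(abs(q[:,0]-535)<70)&(abs(q[:,1]+238)<70)
g=q[k&(q[:,2]>60)&(q[:,2]<98)&(v<70)]; print(len(g),cv2.minAreaRect(g[:,:2].astype(np.float32)),np.percentile(g[:,2],98))
print(r.get_state()['tcp_pos'])
```

```text
150 ((532.49365234375, -239.5882568359375), (61.77656555175781, 13.989670753479004), 42.8696174621582) 97.71759974434532
[ 535.06623428 -237.49689911  217.20948719]
```

The shaker is standing and released: the grip is at (532,-240) at full height, so its origin is within a few mm of the mat's centre.

```bash
python3 -c "from bench import r; print(r.hand_in())"
```

```text
the job is handed in; nothing more can be done
None
```

I handed the job in: all nine keycaps are in the tray (far bay 3, middle 4, near 2) and the empty shaker stands released within a few mm of its mat's centre, but no verdict came back.

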